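# Nest the bean-shaped snack dishes

## Robot

A 7-joint arm with a two-finger parallel gripper is mounted at the origin on the work surface. World frame = base frame: x ahead of the robot, y to its left, z up, the work surface at z = 0. Lengths are in m, angles in rad, forces in N, time in s.
With the tool pointing down it reaches from about 0.4 to 0.9 m from the base axis. Payload 5.5 kg.
Tool frame: the origin (TCP) lies at the centre of the arm's flange, where the gripper is bolted on; the fingertips stand 173 mm ahead of it and the grasp point (between the pads) lies 155 mm ahead of it; y points along the fingers, z is the direction in which the jaws open and shut, and the axes are right-handed (so a half turn about y gives the same grasp; the last joint's range is limited). The gripper opens to 85 mm and grips with 20 to 120 N. Pads are 22 mm wide; open, the fingers measure 114 mm over their backs; the gripper's body (76 mm by 85 mm) begins 54 mm behind the grasp point. The pads swing forward as they close: fully open they stand 13 mm farther back than shut.
Start: joints at [1.481, 0.501, -0.427, 1.55, 0.221, 1.138, -0.21], TCP at [0.225, -0.61, 0.405] pointing down, gripper open.
Joint ranges: [-2.88, 2.88], [-0.31, 2.03], [-1.54, 1.56], [0.2, 2.42], [-1.41, 4.55], [0.19, 2.02], [-2.57, 2.57]. Speed limits (rad/s): [2.57, 2.57, 3.14, 3.14, 3.14, 3.14, 3.14].

## Interface

Orientations are given as a 3x3 rotation matrix whose columns are the frame's x, y, z axes.
In Python, from plant import arm gives the robot as it stands.
- The arm moves only by the shell command python3 -m crank 'ROWS' [FORCE]. ROWS is text: rows parted by semicolons, each of 7 numbers parted by spaces: the closure, from 0 (fully open) to 1 (shut), then the shift along the tool's x, y, z in mm, then the turn, a rotation vector about the tool's x, y, z in degrees. In form: jaw x y z rx ry rz; .... A call has 1 to 20 rows; each row shifts and turns the commanded pose from where the row before left it, along the tool's axes as they then stand; what a row does not reach is not made up. A row lasts 1/12 s, in which the tool goes at most 41.7 mm and 7.16 degrees, less where a joint would pass 70% of its speed; a pose out of reach is approached as far as the arm can. A call is refused whole if a number of a shift passes 41.7 or a number of a turn 7.16, either way. A call with a gripper value outside its range is refused whole. The fingers move at their own pace and stop on an object; FORCE is the grip in N (left out, the last holds). Time passes only in rows, so rows that do not move let the fingers close. It gives the time, the measured TCP pose, the force and the opening at its end, in the units of the state.
- arm.get_state(): the state, without advancing time (a new reading comes with each control period).
- arm.capture(name): name is "side" or "top" or "wrist"; returns the picture (480x640x3 uint8, blue, green, red); there is no depth.
- arm.camera_params(name): a dict with "camera_matrix" (3x3 intrinsics, pixels), "view" (4x4, takes a point from world to camera coordinates). Camera axes: x right, y up, looking along -z (the intrinsics and any distortion apply to the point x, -y, -z); pixel columns grow to the right and rows downward; lengths in m; the calibration is good to about 2 mm. A picture is of the moment at which its call begins: read the wrist's pose just before it. camera_params takes no time and is no camera call; for the wrist camera it gives the pose at the moment of the call.
- arm.close_job(): hands the job in, once; it reports no verdict.
Trained networks look in the newest picture that a camera, given by its name, has taken for a name from the list of things; names that differ only in an ending like _2 or _b are one class to them, and where a whole thing is asked for, a point or a joint stands for the part that bears it (a point fixed in the world has none). Each returns a list of dicts, best first, with "confidence" (0 to 1); they miss things now and then, are a little off and sometimes report something else, mostly with a low value. They report only what shows in the picture. A call takes as long as a camera call.
- arm.spot_in(camera, thing): "location" ([x, y, z] in m, in world coordinates, good to about 4 mm: the middle of the surface that is visible of it).
The state is a dict: "t": time; "joint_pos": joint angles; "joint_vel": joint speeds; "tau": joint torques, N m; "tcp_pos": TCP position; "orientation": TCP orientation; "contact_force": force on the tool from outside, world axes, zero at the start; "wrist_torque": the same for the moment, N m; "gripper_width": finger opening in m.
Only numpy, scipy, OpenCV 4.12 (cv2) and the standard library are available. Lean on these libraries where they do the work, as an engineer would, in place of code of your own. Each camera call takes 0.05 s, during which the arm holds its last target.

## Task

Clear the worktop by nesting the three bean-shaped snack dishes: leave the blue one standing where it is, set the orange one into it, then the white one into the orange, turning each so that its outline matches the dish below and it drops fully home. Leave the rolling board, pin, spice box and tumbler where they are, and let go of the stack.

Things in the scene. Friction and masses are not known exactly. Their poses are not given: they have to be found in the camera images.
- blue_dish: Blue bean-shaped (kidney) open dish, 166 long (x) x 91 wide (y) x 40 mm high; all three same shape. Origin: underside, under the middle of the grip bar at the waist. z up; hollowed-in long side faces -y, bulging side +y; mirror-symmetric left-right in x. x spans -83 to 83; waist y -38 to 38; ends reach back to y -53. 0.40 kg, loose; bottom of the nest.
- orange_dish: Orange bean-shaped (kidney) open dish, 166 long (x) x 91 wide (y) x 40 mm high; all three same shape. Origin: underside, under the middle of the grip bar at the waist. z up; hollowed-in long side faces -y, bulging side +y; mirror-symmetric left-right in x. x spans -83 to 83; waist y -38 to 38; ends reach back to y -53. 0.18 to 0.29 kg.
- white_dish: White bean-shaped (kidney) open dish, 166 long (x) x 91 wide (y) x 40 mm high; all three same shape. Origin: underside, under the middle of the grip bar at the waist. z up; hollowed-in long side faces -y, bulging side +y; mirror-symmetric left-right in x. x spans -83 to 83; waist y -38 to 38; ends reach back to y -53. 0.18 to 0.29 kg.
- blue_dish_end (a point): Blue dish: +x end point, at (70,-25,40) mm in the dish frame. Upper wall upright, 6 mm thick, z=14 to rim z=40; below it the foot (z 0 to 14) stands in, tapered: 8.5 mm inside the outer outline at its top, 12.5 at the bottom, to enter the mouth of a dish below (6.5 mm play all round at first entry, 2.5 when home)
- blue_dish_bar (a point): Blue dish: middle of the top of the grip bar, at (0,0,24) mm in the dish frame. The bar is solid and straight, 14 mm thick in x, running in y across the waist (y -24 to 24, above z=14 to +-32), from the inner floor (z=4 to 5) to z=24, 16 mm below the rim. Free floor over 40 mm each side in x: pinch it from above, fingers closing along the dish's x
- orange_dish_end (a point): Orange dish: +x end point, at (70,-25,40) mm in the dish frame. Walls, foot and bar as described for the blue dish. Nested home, its origin is 26 mm above the origin of the dish below, x and y equal, same yaw (a half turn away does not fit): shoulder on the lower rim
- orange_dish_bar (a point): Orange dish: middle of the top of its grip bar, at (0,0,24) mm in the dish frame; bar 14 mm thick in x, 20 mm tall, as in the blue dish
- white_dish_end (a point): White dish: +x end point, at (70,-25,40) mm in the dish frame. Walls, foot and bar as described for the blue dish; nests home in the orange dish with its origin 26 mm above, same yaw
- white_dish_bar (a point): White dish: middle of the top of its grip bar, at (0,0,24) mm in the dish frame; bar 14 mm thick in x, 20 mm tall, as in the blue dish
- rolling_board: Bystander: round wooden rolling board, 200 mm across, 30 mm high, origin centre of underside, beyond the dishes
- pin: Bystander: white nylon rolling pin, 280 mm long (along its y), 34 mm thick, lying on the rolling board; origin at its lowest line, mid length
- spice_box: Bystander: closed spice box with a red flip lid, 110 x 144 x 57 mm, origin centre of underside, to the right of the dishes
- tumbler: Bystander: steel tumbler, 72 mm across, 95 mm high, origin centre of underside, beyond the dishes on the left

How it is judged:
By the outcome, as a careful person would: the job done as asked, in the order asked, and still so for the second after the job is handed in, with the robot touching nothing.
It also fails if it takes over 72 s, if anything falls off the work surface, if the arm or the gripper's body presses on something with over 40 N, if the wrist force passes 120 N, or if a joint passes its speed limit or range.

## Working session

There is one attempt and no reset: what is moved stays moved. The work goes in short steps, Python scripts to look and compute and a shell command to move; the robot and the scene stay as the last step left them, time stands still between calls to the robot, and variables do not carry over. Pictures are saved under pics/ and viewed, and the job is handed in when it is done.

```bash
ls; mkdir -p pics; python3 - <<'E'
from plant import arm
import cv2, numpy as np
s=arm.get_state()
for k in ("t","tcp_pos","orientation","gripper_width","contact_force"): print(k,np.round(s[k],4))
for n in ("top","side","wrist"):
    im=arm.capture(n); cv2.imwrite(f"pics/{n}0.png",im)
    for th in ("blue_dish_bar","orange_dish_bar","white_dish_bar","blue_dish_end","orange_dish_end","white_dish_end"):
        if n=="wrist": continue
        r=arm.spot_in(n,th)
        print(n,th,[(np.round(x["location"],4).tolist(),round(x["confidence"],2)) for x in r[:3]])
    p=arm.camera_params(n); print(n,np.round(p["camera_matrix"],1).tolist(),np.round(p["view"],3).tolist(),[k for k in p])
print(arm.get_state()["t"])
E
```

```text
pics
t 0.0
tcp_pos [ 0.2244 -0.6097  0.4036]
orientation [[-9.384e-01 -6.000e-04  3.456e-01]
 [-3.456e-01  1.900e-03 -9.384e-01]
 [-1.000e-04 -1.000e+00 -2.000e-03]]
gripper_width 0.0855
contact_force [-0.4664  0.2838  0.2721]
top blue_dish_bar [([0.4893, 0.0215, 0.0121], 0.88), ([0.5594, 0.2591, 0.0157], 0.51)]
top orange_dish_bar [([0.565, -0.2538, 0.0185], 0.7)]
top white_dish_bar [([0.5582, 0.2581, 0.016], 0.83)]
top blue_dish_end [([0.5606, 0.2555, 0.015], 0.63), ([0.4955, 0.0223, 0.0156], 0.57)]
top orange_dish_end [([0.5653, -0.254, 0.0142], 0.83), ([0.7815, -0.057, 0.0277], 0.65), ([0.4897, 0.0202, 0.0106], 0.35)]
top white_dish_end [([0.5603, 0.2614, 0.0151], 0.81), ([0.7784, -0.0547, 0.0304], 0.21)]
top [[615.3, 0.0, 323.6], [0.0, 615.3, 253.1], [0.0, 0.0, 1.0]] [[0.028, -1.0, 0.012, -0.131], [0.989, 0.03, 0.145, -0.618], [-0.146, 0.008, 0.989, -1.543], [0.0, 0.0, 0.0, 1.0]] ['camera_matrix', 'view']
side blue_dish_bar [([0.4902, 0.0351, 0.0241], 0.71)]
side orange_dish_bar [([0.5678, -0.2444, 0.0246], 0.64), ([0.7682, 0.2174, 0.0686], 0.18)]
side white_dish_bar [([0.5586, 0.2533, 0.0267], 0.63)]
side blue_dish_end [([0.4904, 0.0325, 0.0226], 0.61)]
side orange_dish_end [([0.5679, -0.2431, 0.0217], 0.56)]
side white_dish_end [([0.5633, 0.2521, 0.0276], 0.89)]
side [[435.4, 0.0, 315.5], [0.0, 435.4, 239.6], [0.0, 0.0, 1.0]] [[0.992, -0.126, -0.008, -0.644], [0.084, 0.613, 0.785, -0.042], [-0.094, -0.78, 0.619, -1.285], [0.0, 0.0, 0.0, 1.0]] ['camera_matrix', 'view']
wrist [[360.9, 0.0, 324.7], [0.0, 360.9, 242.7], [0.0, 0.0, 1.0]] [[0.346, -0.938, 0.0, -0.65], [0.895, 0.33, -0.299, 0.04], [0.281, 0.104, 0.954, -0.379], [0.0, 0.0, 0.0, 1.0]] ['camera_matrix', 'view']
0.75
```

View pics/top0.png

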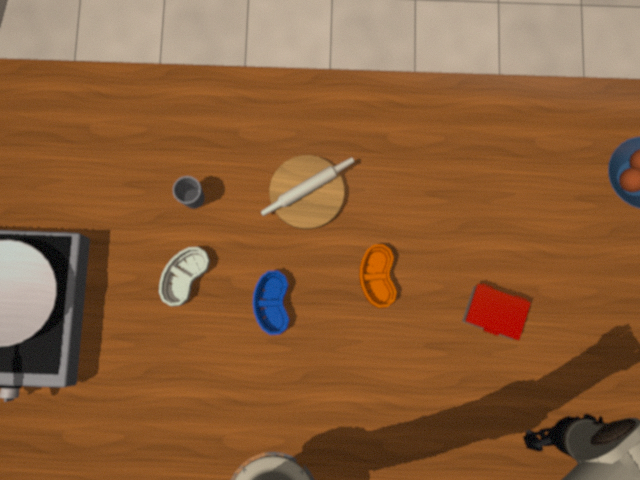

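View pics/side0.png

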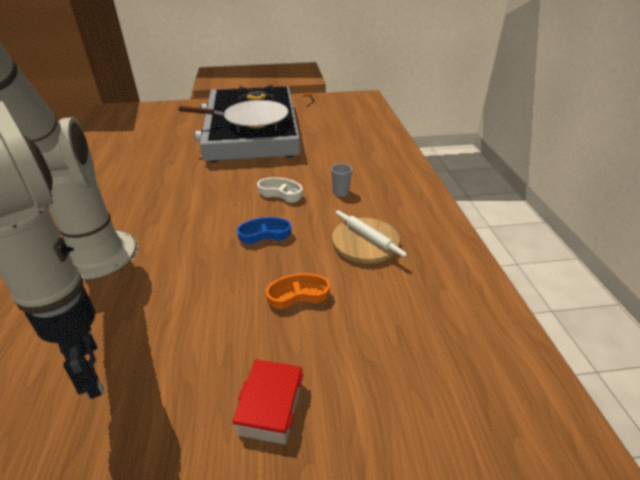

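View pics/wrist0.png

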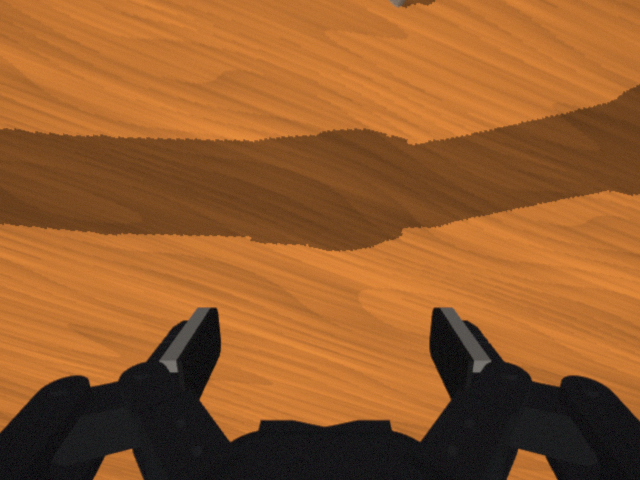

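```bash
cat > h.py <<'E'
import numpy as np, cv2
from scipy.optimize import minimize
def outline(inset=0,n=40):
    R=75; a=np.arcsin(45/75); h=38-inset; C=np.array([0,-75.])
    t=np.linspace(a,-a,n); o=C+np.c_[(R+h)*np.sin(t),(R+h)*np.cos(t)]
    i=C+np.c_[(R-h)*np.sin(-t),(R-h)*np.cos(-t)]
    def cap(cx,th): return np.array([cx,-15.])+h*np.c_[np.cos(th),np.sin(th)]
    # start at right end outer -> left end outer, left cap, inner left->right, right cap
    d=np.pi/2+a; lc=cap(-45,np.linspace(d,d+np.pi,n)); d2=np.pi/2-a; rc=cap(45,np.linspace(d2-np.pi,d2,n))
    return np.r_[o,lc,i,rc]/1000
def proj(p,cam):
    V=cam["view"];K=cam["camera_matrix"]; q=p@V[:3,:3].T+V[:3,3]; q=q*[1,-1,-1]
    u=q@np.asarray(K).T; return u[:,:2]/u[:,2:]
def world(pose,pts,z):
    x,y,a=pose[:3]; z0=pose[3] if len(pose)>3 else 0
    c,s=np.cos(a),np.sin(a)
    return np.c_[x+c*pts[:,0]-s*pts[:,1],y+s*pts[:,0]+c*pts[:,1],np.full(len(pts),z+z0)]
LV=[(0,0.040),(0,.031),(0,.022),(0,0.014),(8.5,.014),(10.5,.007),(12.5,0.)]
OL=[(outline(i),z) for i,z in LV]
def render(pose,cam,shape,S=4):
    m=np.zeros(shape,np.uint8)
    for o,z in OL:
        u=proj(world(pose,o,z),cam)
        cv2.fillPoly(m,[np.round((u)*16).astype(np.int32)],255,cv2.LINE_AA,4)
    return m
def mask(im,col):
    hsv=cv2.cvtColor(im,cv2.COLOR_BGR2HSV); H,S,V=cv2.split(hsv)
    if col=="blue": m=(H>100)&(H<130)&(S>140)
    elif col=="orange": m=(H>5)&(H<18)&(S>225)&(V>140)
    elif col=="white": m=(S<60)&(V>110)
    return m.astype(np.uint8)*255
def fit(im,cam,col,p0,z0=0,pad=20,m=None):
    if m is None: m=mask(im,col)
    u=proj(world(list(p0)+[z0],outline(-pad),.02),cam)
    roi=np.zeros_like(m); cv2.fillPoly(roi,[u.astype(np.int32)],255); m=m&roi
    m=cv2.morphologyEx(m,cv2.MORPH_OPEN,np.ones((2,2)))
    cs,_=cv2.findContours(m,cv2.RETR_EXTERNAL,cv2.CHAIN_APPROX_NONE)
    c=max(cs,key=cv2.contourArea); m=np.zeros_like(m); cv2.drawContours(m,[c],-1,255,-1)
    mf=m.astype(float)/255
    f=lambda v: np.abs(render([p0[0]+v[0]*.01,p0[1]+v[1]*.01,p0[2]+v[2]*.15,z0],cam,m.shape).astype(float)/255-mf).sum()/mf.sum()
    best=None
    for k in range(2):
        st=np.zeros(3) if best is None else best.x
        r=minimize(f,st,method="Nelder-Mead",options=dict(initial_simplex=st+np.r_[[[0,0,0]],np.eye(3)*(1 if k==0 else .3)],xatol=.005,fatol=1e-4,maxiter=200)); best=r
    v=best.x; pose=[p0[0]+v[0]*.01,p0[1]+v[1]*.01,p0[2]+v[2]*.15,z0]
    return pose,best.fun,m
def overlay(im,pose,cam):
    o=im.copy()
    for pts,z in (OL[0],OL[3]): cv2.polylines(o,[np.round(proj(world(pose,pts,z),cam)).astype(int)],True,(0,255,0),1)
    b=np.array([[-7,-24],[7,-24],[7,24],[-7,24]])/1000
    cv2.polylines(o,[np.round(proj(world(pose,b,.024),cam)).astype(int)],True,(255,0,255),1)
    return o
E
python3 - <<'E'
from h import *
from plant import arm
for n in ("top","side"):
    im=cv2.imread(f"pics/{n}0.png");cam=arm.camera_params(n);o=im.copy()
    for c,p in dict(blue=(.49,.028,0),orange=(.566,-.25,0.1),white=(.56,.257,-.5)).items():
        b=min((fit(im,cam,c,(p[0],p[1],p[2]+d)) for d in (-.4,0,.4)),key=lambda r:r[1])
        print(n,c,np.round(b[0],4),np.degrees(b[0][2]).round(1),round(b[1],3)); o=overlay(o,b[0],cam)
    o=o[220:350,140:420] if n=="top" else o[160:320,220:360]
    cv2.imwrite(f"pics/fit_{n}.png",cv2.resize(o,None,fx=2.8 if n=="top" else 3.5,fy=2.8 if n=="top" else 3.5,interpolation=cv2.INTER_CUBIC))
cam=arm.camera_params("wrist");V=cam["view"];s=arm.get_state();print(s["orientation"].T@(-V[:3,:3].T@V[:3,3]-s["tcp_pos"]) )
E
```

```text
top blue [0.49   0.0258 0.0461 0.    ] 2.6 0.166
top orange [ 0.5669 -0.2487  0.0902  0.    ] 5.2 0.084
top white [ 0.5608  0.2569 -0.5394  0.    ] -30.9 0.119
side blue [0.4947 0.027  0.0585 0.    ] 3.4 0.243
side orange [ 0.6113 -0.1918  1.4514  0.    ] 83.2 7.08
side white [ 0.5644  0.2516 -0.6323  0.    ] -36.2 0.228
[-0.07556624  0.03046872 -0.00034748]
```

View pics/fit_top.png

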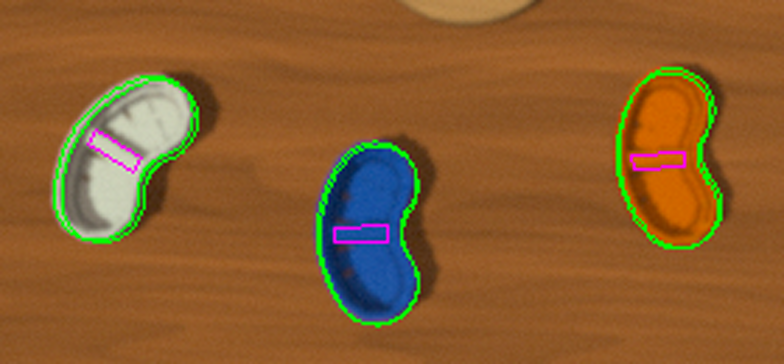

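```bash
cat >> h.py <<'E'
def go(target,yaw=None):
    "print shift in tool axes (mm) for a world target, and turn ry (deg)"
    from plant import arm
    s=arm.get_state(); R=np.asarray(s["orientation"])
    d=R.T@(np.array(target)-s["tcp_pos"])*1000
    zy=np.degrees(np.arctan2(R[1,2],R[0,2]))
    print("t",round(s["t"],2),"tcp",np.round(s["tcp_pos"],4),"zyaw",round(zy,2),"shift",np.round(d,1),"ytilt",np.round(R[:,1],4),"w",round(s["gripper_width"],4),"F",np.round(s["contact_force"],1))
    if yaw is not None:
        t=-((np.degrees(yaw)-zy+90)%180-90); print("ry",round(t,2))
E
python3 -c "
from h import *
go((.570,-.279,.33),.0902)"
```

```text
t 0.75 tcp [ 0.2246 -0.6099  0.4048] zyaw -69.78 shift [-438.5   74.8 -191.2] ytilt [ 0. -0. -1.] w 0.0851 F [ 1.2 -0.3 -0.7]
ry -74.95
```

```bash
python3 -m crank '0 -20 6 -8 0 0 0; 0 -36 6 -16 0 0 0; 0 -36 6 -16 0 0 0; 0 -36 6 -16 0 0 0; 0 -36 6 -16 0 0 0; 0 -36 6 -16 0 0 0; 0 -36 6 -16 0 0 0; 0 -36 6 -16 0 0 0; 0 -36 6 -16 0 0 0; 0 -36 6 -16 0 0 0; 0 -36 6 -16 0 0 0; 0 -36 6 -16 0 0 0; 0 -22 3 -7 0 0 0; 0 0 0 0 0 0 0'; python3 -c "
from h import *
go((.570,-.279,.33),.0902)"
```

```text
t: 1.92
tcp_pos: [0.574, -0.2724, 0.3295]
orientation: [[-0.935, 0.003, 0.354], [-0.354, 0.004, -0.935], [-0.004, -1.0, -0.003]]
contact_force: [0.3, 0.2, 0.1]
gripper_width: 0.0854
t 1.92 tcp [ 0.574  -0.2724  0.3295] zyaw -69.24 shift [ 6.  -0.6  4.8] ytilt [ 0.0032  0.0043 -1.    ] w 0.0854 F [0.3 0.2 0.1]
ry -74.41
```

```bash
python3 -m crank '0.5 0 0 0 0 -5 0; 0.5 0 0 0 0 -7 0; 0.5 0 0 0 0 -7 0; 0.5 0 0 0 0 -7 0; 0.5 0 0 0 0 -7 0; 0.5 0 0 0 0 -7 0; 0.5 0 0 0 0 -7 0; 0.5 0 0 0 0 -7 0; 0.5 0 0 0 0 -7 0; 0.5 0 0 0 0 -7 0; 0.5 0 0 0 0 -7 0; 0.5 0 0 0 0 0 0; 0.5 0 0 0 0 0 0'; python3 - <<'E'
from h import *
from plant import arm
go((.570,-.279,.33),.0902)
cam=arm.camera_params("wrist");im=arm.capture("wrist");cv2.imwrite("pics/w1.png",im)
r=fit(im,cam,"orange",(.5669,-.2487,.09),pad=12);print(np.round(r[0],4),np.degrees(r[0][2]).round(2),r[1])
cv2.imwrite("pics/w1o.png",overlay(im,r[0],cam));cv2.imwrite("pics/w1m.png",r[2])
E
```

```text
t: 3.0
tcp_pos: [0.5693, -0.2801, 0.3296]
orientation: [[0.086, -0.0, 0.996], [-0.996, 0.0, 0.086], [-0.0, -1.0, -0.0]]
contact_force: [0.0, -0.9, -0.3]
gripper_width: 0.0428
t 3.0 tcp [ 0.5693 -0.2801  0.3296] zyaw 4.96 shift [-1.  -0.4  0.8] ytilt [-1.e-04  2.e-04 -1.e+00] w 0.0428 F [ 0.  -0.9 -0.3]
ry -0.21
[ 0.5682 -0.2447  0.0965  0.    ] 5.53 0.026679050010539954
```

View pics/w1o.png

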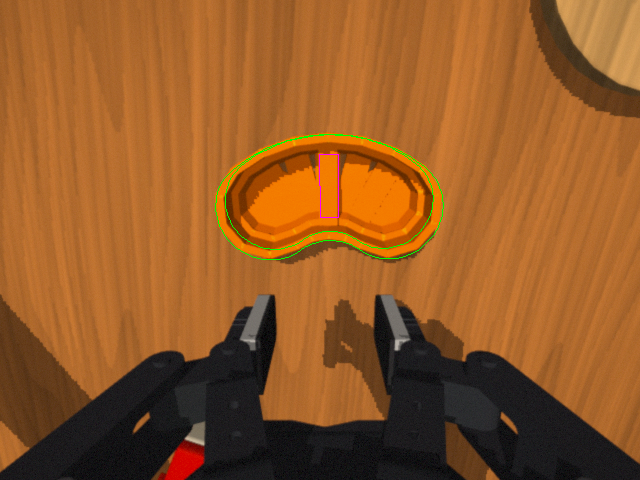

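```bash
python3 -c "
from h import *
go((.5682,-.2447,.180),.0965)"; python3 -m crank '0.5 -18 0 0 0 -0.6 0; 0.5 -17 0 2 0 0 0; 0.5 0 0 0 0 0 0; 0.5 0 0 0 0 0 0';python3 -c "
from h import *
go((.5682,-.2447,.180),.0965)"
```

```text
t 3.05 tcp [ 0.5693 -0.2799  0.3296] zyaw 4.95 shift [-35.2 149.6   1.9] ytilt [-1.e-04  0.e+00 -1.e+00] w 0.0429 F [ 0.4 -0.2  0.3]
ry -0.58
t: 3.38
tcp_pos: [0.5685, -0.2424, 0.3301]
orientation: [[0.103, 0.0, 0.995], [-0.995, -0.0, 0.103], [0.0, -1.0, 0.0]]
contact_force: [0.2, -0.5, 0.4]
gripper_width: 0.0427
t 3.38 tcp [ 0.5685 -0.2424  0.3301] zyaw 5.9 shift [  2.3 150.1  -0.6] ytilt [ 3.e-04 -1.e-04 -1.e+00] w 0.0427 F [ 0.2 -0.5  0.4]
ry 0.37
```

```bash
python3 -m crank '0.5 2 20 -1 0 0.4 0; 0.5 0 30 0 0 0 0; 0.5 0 30 0 0 0 0; 0.5 0 25 0 0 0 0; 0.5 0 18 0 0 0 0; 0.5 0 10 0 0 0 0; 0.5 0 0 0 0 0 0; 0.5 0 0 0 0 0 0';python3 -c "
from h import *
go((.5682,-.2447,.180),.0965)"
```

```text
t: 4.05
tcp_pos: [0.5677, -0.2467, 0.1969]
orientation: [[0.094, -0.0, 0.996], [-0.996, -0.0, 0.094], [0.0, -1.0, -0.0]]
contact_force: [-0.2, -0.0, -0.1]
gripper_width: 0.0424
t 4.05 tcp [ 0.5677 -0.2467  0.1969] zyaw 5.37 shift [-1.9 16.9  0.7] ytilt [-1.e-04 -0.e+00 -1.e+00] w 0.0424 F [-0.2 -0.  -0.1]
ry -0.16
```

```bash
python3 -m crank '0.5 -1 8 0.5 0 0 0; 0.5 0 6 0 0 0 0; 0.5 0 3 0 0 0 0; 0.5 0 0 0 0 0 0; 0.5 0 0 0 0 0 0' 40;python3 - <<'E'
from h import *
from plant import arm
go((.5682,-.2447,.180),.0965)
cv2.imwrite("pics/w2.png",arm.capture("wrist"))
E
```

```text
t: 4.47
tcp_pos: [0.5679, -0.2454, 0.1798]
orientation: [[0.094, -0.0, 0.996], [-0.996, -0.0, 0.094], [0.0, -1.0, -0.0]]
contact_force: [-0.8, 0.6, 0.1]
gripper_width: 0.0426
t 4.47 tcp [ 0.5679 -0.2454  0.1798] zyaw 5.42 shift [-0.7 -0.2  0.4] ytilt [-0.e+00 -1.e-04 -1.e+00] w 0.0426 F [-0.8  0.6  0.1]
ry -0.11
```

View pics/w2.png

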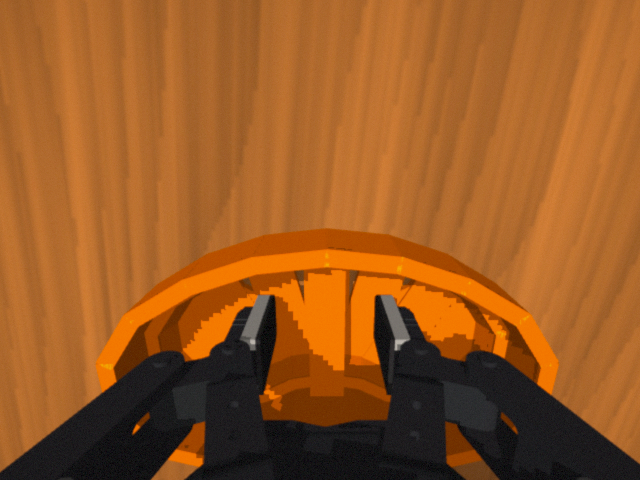

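The fingers (cols 265/385) straddle the bar (cols 308–345) evenly inside the dish. Closing.

```bash
python3 -m crank '0.8 0 0 0 0 0 0; 1 0 0 0 0 0 0; 1 0 0 0 0 0 0; 1 0 0 0 0 0 0; 1 0 0 0 0 0 0; 1 0 0 0 0 0 0; 1 0 0 0 0 0 0; 1 0 0 0 0 0 0' 70;python3 -c "
from h import *
go((.5682,-.2447,.180),.0965)"
```

```text
t: 5.18
tcp_pos: [0.5681, -0.2454, 0.1803]
orientation: [[0.094, 0.001, 0.996], [-0.996, -0.0, 0.094], [0.0, -1.0, 0.001]]
contact_force: [-1.5, 0.0, 4.6]
gripper_width: 0.0122
t 5.18 tcp [ 0.5681 -0.2454  0.1803] zyaw 5.42 shift [-0.7  0.3  0.1] ytilt [ 7.e-04 -4.e-04 -1.e+00] w 0.0122 F [-1.5  0.   4.6]
ry -0.11
```

```bash
python3 -m crank '1 0 -5 0 0 0 0; 1 0 -15 0 0 0 0; 1 0 -25 0 0 0 0; 1 0 -30 0 0 0 0; 1 0 -35 0 0 0 0; 1 0 -35 0 0 0 0; 1 -10 -35 -4 0 0 0; 1 -30 -20 -11 0 0 0; 1 -35 -15 -12 0 0 0; 1 -35 -5 -12 0 0 0; 1 -30 0 -12 0 0 0; 1 -25 0 -8 0 0 0; 1 -12 0 -3 0 0 0; 1 0 0 0 0 0 0; 1 0 0 0 0 0 0; 1 0 0 0 0 0 0';python3 - <<'E'
from h import *
from plant import arm
go((.49,.0258,.4),.0461)
cam=arm.camera_params("wrist");im=arm.capture("wrist");cv2.imwrite("pics/w3.png",im)
r=fit(im,cam,"blue",(.49,.026,.05),pad=25);print(np.round(r[0],4),np.degrees(r[0][2]).round(2),r[1])
s=arm.get_state();R=s["orientation"];p=s["tcp_pos"]
yaw=np.arctan2(R[1,2],R[0,2])
q=fit(im,cam,"orange",(p[0],p[1],yaw),z0=p[2]-.18,pad=12);print(np.round(q[0],4),np.degrees(q[0][2]).round(2),q[1])
print(s["wrist_torque"])
cv2.imwrite("pics/w3o.png",overlay(overlay(im,r[0],cam),list(p[:2])+[yaw,p[2]-.18],cam))
E
```

```text
t: 6.52
tcp_pos: [0.4899, -0.0765, 0.3999]
orientation: [[0.093, 0.001, 0.996], [-0.996, -0.001, 0.093], [0.001, -1.0, 0.0]]
contact_force: [1.1, -0.9, -2.6]
gripper_width: 0.0124
t 6.52 tcp [ 0.4899 -0.0765  0.3999] zyaw 5.32 shift [-1.018e+02 -1.000e-01  9.600e+00] ytilt [ 5.e-04 -7.e-04 -1.e+00] w 0.0124 F [ 1.1 -0.9 -2.6]
ry 2.68
[0.4909 0.0284 0.0763 0.    ] 4.37 0.047620504724914144
[ 0.4894 -0.0751  0.0918  0.2197] 5.26 1.2777050597881312
[-0.0192365  -0.00448022  0.00405044]
```

View pics/w3o.png

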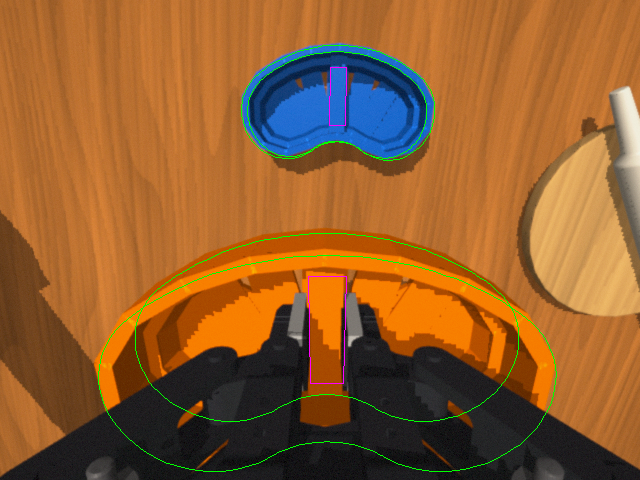

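```bash
python3 - <<'E'
from h import *
from plant import arm
im=cv2.imread("pics/w3.png");cam=arm.camera_params("wrist")
hsv=cv2.cvtColor(im,cv2.COLOR_BGR2HSV); print(hsv[100,236:256].tolist()); print(hsv[100,422:440].tolist())
m=((hsv[...,0]>85)&(hsv[...,0]<140)&(hsv[...,1]>60)).astype(np.uint8)*255
m2=cv2.morphologyEx(m,cv2.MORPH_CLOSE,np.ones((5,5)))
for mm in (m,m2):
    r=fit(im,cam,"blue",(.49,.028,.07),pad=15,m=mm);print(np.round(r[0],4),np.degrees(r[0][2]).round(2),r[1])
o=overlay(im,r[0],cam)[30:180,220:460];cv2.imwrite("pics/w3b.png",cv2.resize(o,None,fx=3.3,fy=3.3))
E
```

```text
[[14, 188, 175], [14, 188, 167], [14, 194, 162], [14, 189, 163], [12, 161, 169], [161, 42, 133], [110, 157, 193], [108, 203, 210], [107, 211, 210], [107, 208, 213], [107, 213, 216], [107, 211, 210], [106, 224, 174], [107, 209, 112], [108, 205, 76], [107, 244, 68], [107, 213, 73], [108, 208, 82], [106, 222, 107], [107, 215, 116]]
[[106, 233, 71], [109, 216, 72], [107, 225, 84], [108, 215, 146], [107, 219, 192], [107, 226, 202], [107, 218, 204], [107, 219, 203], [107, 226, 202], [107, 220, 202], [109, 195, 197], [124, 68, 153], [9, 130, 183], [13, 178, 200], [14, 185, 198], [14, 191, 190], [14, 190, 184], [14, 189, 181]]
[0.4913 0.0287 0.07   0.    ] 4.01 0.03133205950593694
[0.4913 0.0287 0.07   0.    ] 4.01 0.03133205950593694
```

View pics/w3b.png

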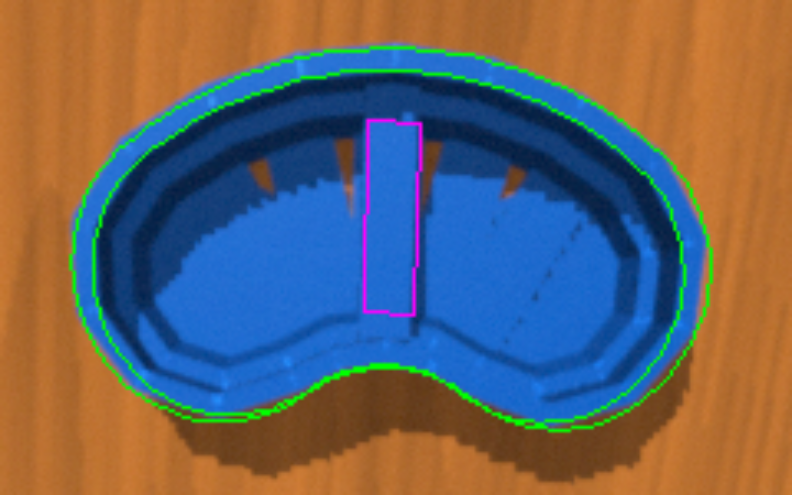

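```bash
python3 - <<'E'
from h import *
from plant import arm
im=cv2.imread("pics/w3.png");cam=arm.camera_params("wrist")
hsv=cv2.cvtColor(im,cv2.COLOR_BGR2HSV)
m=((hsv[...,0]>85)&(hsv[...,0]<140)&(hsv[...,1]>60)).astype(np.uint8)*255
for a in (.04,.055,.085,.1,.12):
    r=fit(im,cam,"blue",(.4905,.028,a),pad=15,m=m);print(np.round(r[0],4),np.degrees(r[0][2]).round(2),round(r[1],4))
    if a==.1:
        o=overlay(im,r[0],cam)[30:180,220:460];cv2.imwrite("pics/w3c.png",cv2.resize(o,None,fx=3.3,fy=3.3))
E
```

```text
[0.4915 0.0288 0.0681 0.    ] 3.9 0.0316
[0.4914 0.0287 0.07   0.    ] 4.01 0.0313
[0.4913 0.0287 0.0689 0.    ] 3.95 0.0315
[0.4914 0.0287 0.0701 0.    ] 4.01 0.0313
[0.4912 0.0287 0.07   0.    ] 4.01 0.0313
```

View pics/w3c.png

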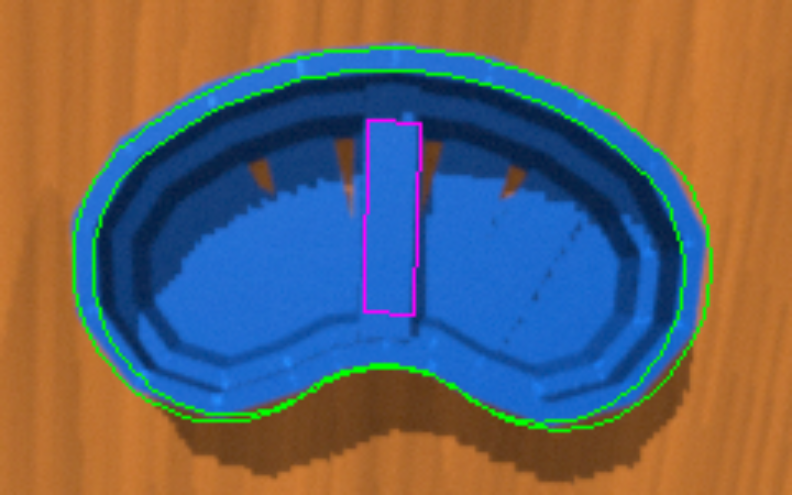

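```bash
python3 -m crank '1 -10 0 0 0 1.3 0; 1 -20 0 0 0 0 0; 1 -30 0 0 0 0 0; 1 -25 0 0 0 0 0; 1 -15 0 0 0 0 0; 1 -5 0 0 0 0 0; 1 0 0 0 0 0 0; 1 0 0 0 0 0 0';python3 - <<'E'
from h import *
go((.4914,.028,.235),.0698)
E
```

```text
t: 7.23
tcp_pos: [0.4822, 0.0283, 0.3995]
orientation: [[0.07, -0.0, 0.998], [-0.998, -0.0, 0.07], [0.0, -1.0, -0.0]]
contact_force: [0.5, -0.3, -2.3]
gripper_width: 0.0123
t 7.23 tcp [0.4822 0.0283 0.3995] zyaw 4.04 shift [  0.9 164.5   9.2] ytilt [-4.e-04 -3.e-04 -1.e+00] w 0.0123 F [ 0.5 -0.3 -2.3]
ry 0.04
```

```bash
python3 -m crank '1 0 15 5 0 0 0; 1 1 30 4 0 0 0; 1 0 35 0 0 0 0; 1 0 35 0 0 0 0; 1 0 30 0 0 0 0; 1 0 15 0 0 0 0; 1 0 4 0 0 0 0; 1 0 0 0 0 0 0; 1 0 0 0 0 0 0; 1 0 0 0 0 0 0';python3 - <<'E'
from h import *
from plant import arm
go((.4914,.028,.207),.0698)
cv2.imwrite("pics/w4.png",arm.capture("wrist"));cv2.imwrite("pics/s4.png",arm.capture("side")[180:330,180:380].repeat(4,0).repeat(4,1))
E
```

```text
t: 8.07
tcp_pos: [0.4918, 0.0289, 0.237]
orientation: [[0.071, 0.003, 0.997], [-0.997, -0.0, 0.071], [0.0, -1.0, 0.002]]
contact_force: [0.7, 0.1, -2.2]
gripper_width: 0.0121
t 8.07 tcp [0.4918 0.0289 0.237 ] zyaw 4.05 shift [ 0.8 30.  -0.5] ytilt [ 2.5e-03 -2.0e-04 -1.0e+00] w 0.0121 F [ 0.7  0.1 -2.2]
ry 0.05
```

View pics/w4.png

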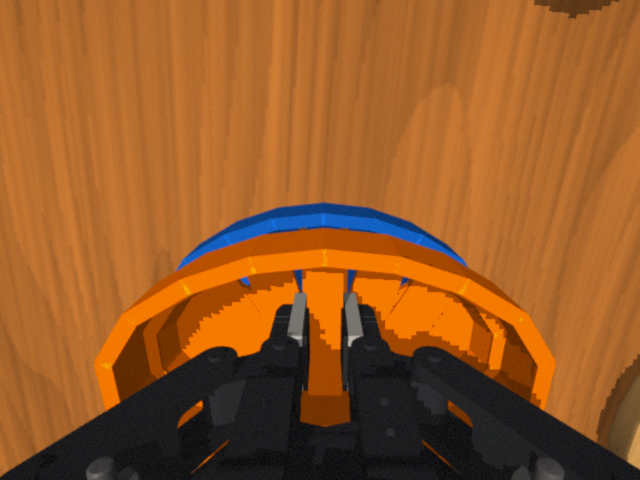

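View pics/s4.png

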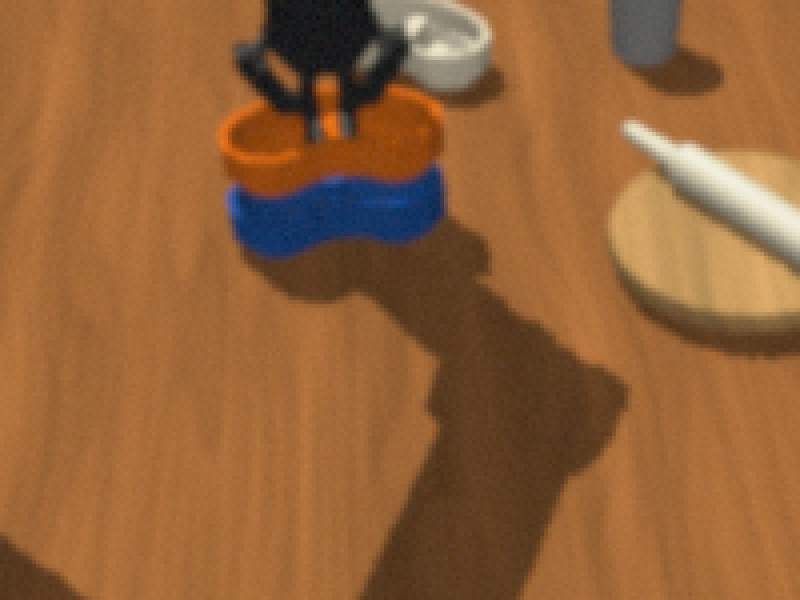

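Blue (cols 178–467) is centred under orange (95–555), same bearing. Descending slowly.

```bash
python3 -m crank '1 0.5 5 0 0 0 0; 1 0 5 0 0 0 0; 1 0 4 0 0 0 0; 1 0 3 0 0 0 0; 1 0 3 0 0 0 0; 1 0 0 0 0 0 0; 1 0 0 0 0 0 0'
python3 -m crank '1 0 3 0 0 0 0; 1 0 3 0 0 0 0; 1 0 2 0 0 0 0; 1 0 0 0 0 0 0; 1 0 0 0 0 0 0';python3 - <<'E'
from h import *
go((.4914,.028,.207),.0698)
E
```

```text
t: 8.75
tcp_pos: [0.4906, 0.029, 0.2154]
orientation: [[0.072, -0.001, 0.997], [-0.997, 0.0, 0.072], [-0.0, -1.0, -0.001]]
contact_force: [-0.1, 0.3, -2.8]
gripper_width: 0.0122
t: 9.17
tcp_pos: [0.4907, 0.0289, 0.2076]
orientation: [[0.072, -0.0, 0.997], [-0.997, 0.0, 0.072], [-0.0, -1.0, -0.0]]
contact_force: [0.4, 0.3, -2.1]
gripper_width: 0.0123
t 9.17 tcp [0.4907 0.0289 0.2076] zyaw 4.12 shift [0.9 0.6 0.6] ytilt [-3.e-04  0.e+00 -1.e+00] w 0.0123 F [ 0.4  0.3 -2.1]
ry 0.12
```

```bash
python3 -m crank '1 0 1 0 0 0 0; 1 0 0 0 0 0 0; 1 0 0 0 0 0 0'
python3 -m crank '0.8 0 0 0 0 0 0; 0.6 0 0 0 0 0 0; 0.5 0 0 0 0 0 0; 0.5 0 0 0 0 0 0; 0.5 0 0 0 0 0 0; 0.5 0 0 0 0 0 0';python3 - <<'E'
from h import *
from plant import arm
go((.4914,.028,.207),.0698)
cv2.imwrite("pics/w5.png",arm.capture("wrist"))
E
```

```text
t: 9.42
tcp_pos: [0.4908, 0.0288, 0.2067]
orientation: [[0.072, 0.0, 0.997], [-0.997, -0.0, 0.072], [0.0, -1.0, 0.0]]
contact_force: [0.1, -0.6, -2.3]
gripper_width: 0.0124
t: 9.92
tcp_pos: [0.4909, 0.0288, 0.2068]
orientation: [[0.072, 0.0, 0.997], [-0.997, -0.0, 0.072], [0.0, -1.0, 0.0]]
contact_force: [0.2, -0.1, -0.1]
gripper_width: 0.0428
t 9.92 tcp [0.4909 0.0288 0.2068] zyaw 4.11 shift [ 0.9 -0.2  0.5] ytilt [ 3.e-04 -0.e+00 -1.e+00] w 0.0428 F [ 0.2 -0.1 -0.1]
ry 0.11
```

View pics/w5.png

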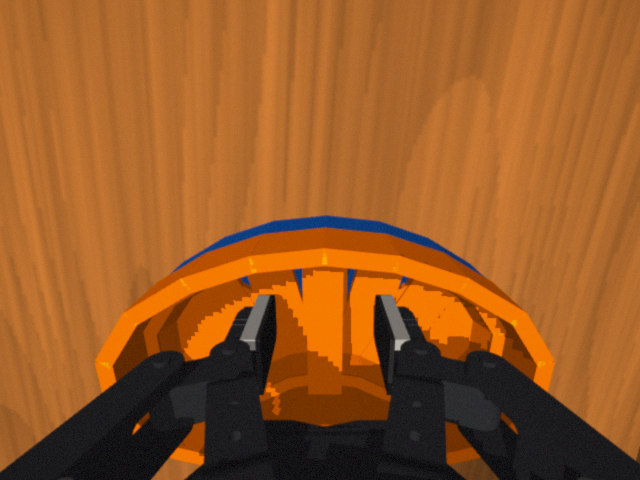

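Released; the blue wall now sits directly under the orange shoulder. Lift, step back and verify.

```bash
python3 -m crank '0.5 0 -10 0 0 0 0; 0.5 0 -30 0 0 0 0; 0.5 0 -40 0 0 0 0; 0.5 10 -35 0 0 0 0; 0.5 20 -20 0 0 0 0; 0.5 5 -5 0 0 0 0; 0.5 0 0 0 0 0 0; 0.5 0 0 0 0 0 0';python3 - <<'E'
from h import *
from plant import arm
cam=arm.camera_params("wrist");im=arm.capture("wrist");cv2.imwrite("pics/w6.png",im)
m=mask(im,"orange")
for z in (.026,.032):
    r=fit(im,cam,"orange",(.491,.029,.07),z0=z,pad=12);print(z,np.round(r[0],4),np.degrees(r[0][2]).round(2),round(r[1],4))
    if z==.026: b=r[0]
o=overlay(im,b,cam);cv2.polylines(o,[np.round(proj(world(b[:3]+[0],outline(),.014),cam)).astype(int)],True,(255,255,0),1)
cv2.imwrite("pics/w6o.png",o)
cv2.imwrite("pics/s6.png",arm.capture("side")[180:330,180:380].repeat(4,0).repeat(4,1))
go((.561,.257,.33),-.54)
E
```

```text
t: 10.63
tcp_pos: [0.4928, -0.0063, 0.3464]
orientation: [[0.07, -0.0, 0.998], [-0.998, -0.0, 0.07], [0.0, -1.0, -0.0]]
contact_force: [-0.4, 0.2, 0.1]
gripper_width: 0.0429
0.026 [0.4904 0.0298 0.0721 0.026 ] 4.13 0.0266
0.032 [0.4904 0.0298 0.0714 0.032 ] 4.09 0.07
t 10.73 tcp [ 0.4924 -0.0054  0.3455] zyaw 4.17 shift [-256.7   15.6   87.5] ytilt [-2.3e-03  7.0e-04 -1.0e+00] w 0.0425 F [0.5 0.7 0.2]
ry 35.11
```

View pics/w6o.png

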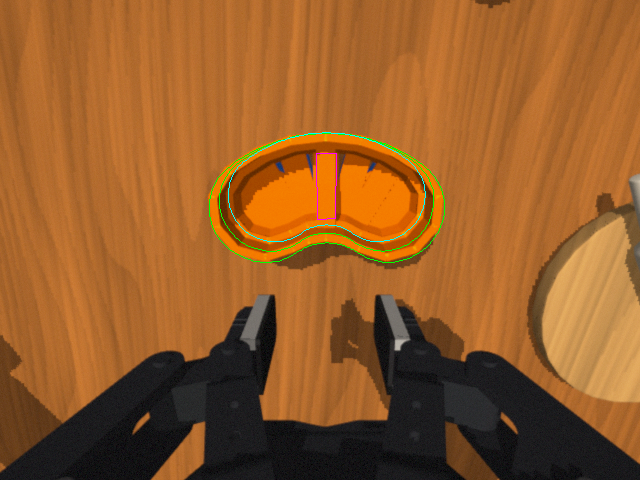

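View pics/s6.png

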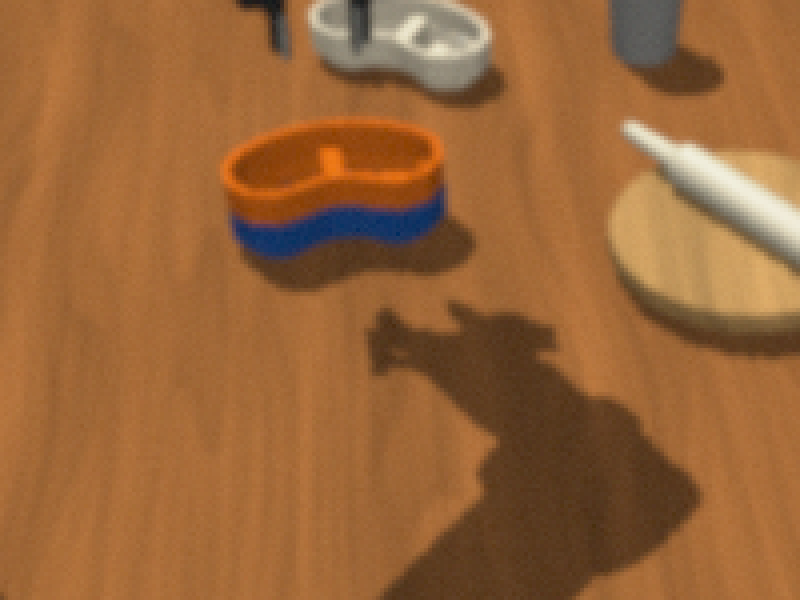

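Nested flush (fit at z=26 mm good; side view shows an even seam). On to white.

```bash
python3 -m crank '0.5 -18 0 6 0 0 0; 0.5 -35 0 10 0 0 0; 0.5 -38 0 11 0 0 0; 0.5 -38 0 11 0 0 0; 0.5 -38 0 11 0 0 0; 0.5 -34 0 10 0 0 0; 0.5 -20 0 6 0 0 0; 0.5 -7 0 2 0 0 0; 0.5 0 0 0 0 5 0; 0.5 0 0 0 0 7 0; 0.5 0 0 0 0 7 0; 0.5 0 0 0 0 7 0; 0.5 0 0 0 0 6 0; 0.5 0 0 0 0 3 0; 0.5 0 0 0 0 0 0; 0.5 0 0 0 0 0 0; 0.5 0 0 0 0 0 0';python3 - <<'E'
from h import *
from plant import arm
go((.561,.257,.18),-.54)
cam=arm.camera_params("wrist");im=arm.capture("wrist");cv2.imwrite("pics/w7.png",im)
for a in (-.54,-.6):
    r=fit(im,cam,"white",(.561,.257,a),pad=12);print(np.round(r[0],4),np.degrees(r[0][2]).round(2),r[1])
cv2.imwrite("pics/w7o.png",overlay(im,r[0],cam))
E
```

```text
t: 12.15
tcp_pos: [0.5434, 0.2259, 0.346]
orientation: [[-0.512, -0.001, 0.859], [-0.859, -0.001, -0.512], [0.001, -1.0, -0.001]]
contact_force: [-0.3, -0.5, 0.3]
gripper_width: 0.0428
t 12.15 tcp [0.5434 0.2259 0.346 ] zyaw -30.78 shift [-35.9 165.9  -0.7] ytilt [-1.3e-03 -6.0e-04 -1.0e+00] w 0.0428 F [-0.3 -0.5  0.3]
ry 0.16
[ 0.5599  0.259  -0.5276  0.    ] -30.23 0.03609567993021273
[ 0.5599  0.259  -0.5273  0.    ] -30.21 0.03610836852435616
```

View pics/w7o.png

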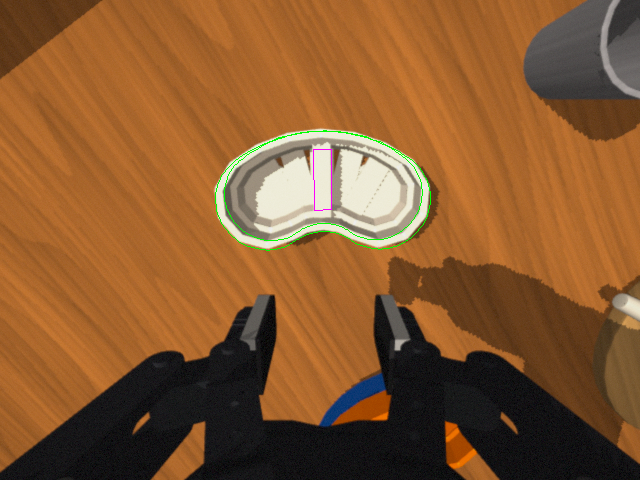

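```bash
python3 -c "
from h import *
go((.5599,.259,.18),-.5275)"; python3 -m crank '0.5 -18 10 0 0 -0.5 0; 0.5 -19 25 -2 0 0 0; 0.5 0 35 -1 0 0 0; 0.5 0 30 0 0 0 0; 0.5 0 25 0 0 0 0; 0.5 0 10 0 0 0 0; 0.5 0 0 0 0 0 0; 0.5 0 0 0 0 0 0; 0.5 0 0 0 0 0 0';python3 -c "
from h import *
go((.5599,.259,.180),-.5275)"
```

```text
t 12.2 tcp [0.5435 0.226  0.3461] zyaw -30.8 shift [-36.9 166.1  -2.7] ytilt [-1.e-03 -3.e-04 -1.e+00] w 0.0427 F [1.  0.4 1.1]
ry -0.57
t: 12.95
tcp_pos: [0.5608, 0.2601, 0.2135]
orientation: [[-0.506, 0.002, 0.863], [-0.863, 0.001, -0.506], [-0.002, -1.0, 0.001]]
contact_force: [0.2, 0.4, 0.2]
gripper_width: 0.0424
t 12.95 tcp [0.5608 0.2601 0.2135] zyaw -30.38 shift [ 1.5 33.5 -0.3] ytilt [ 0.0024  0.0014 -1.    ] w 0.0424 F [0.2 0.4 0.2]
ry -0.15
```

```bash
python3 -m crank '0.5 1 10 0 0 0 0; 0.5 0 12 0 0 0 0; 0.5 0 6 0 0 0 0; 0.5 0 4 0 0 0 0; 0.5 0 1 0 0 0 0; 0.5 0 0 0 0 0 0; 0.5 0 0 0 0 0 0';python3 - <<'E'
from h import *
from plant import arm
go((.5599,.259,.180),-.5275)
cv2.imwrite("pics/w8.png",arm.capture("wrist"))
E
```

```text
t: 13.53
tcp_pos: [0.5595, 0.2589, 0.1787]
orientation: [[-0.506, 0.0, 0.863], [-0.863, 0.0, -0.506], [-0.0, -1.0, -0.0]]
contact_force: [-1.4, -0.7, 0.2]
gripper_width: 0.0431
t 13.53 tcp [0.5595 0.2589 0.1787] zyaw -30.37 shift [-0.3 -1.3  0.2] ytilt [ 0.e+00  2.e-04 -1.e+00] w 0.0431 F [-1.4 -0.7  0.2]
ry -0.15
```

View pics/w8.png

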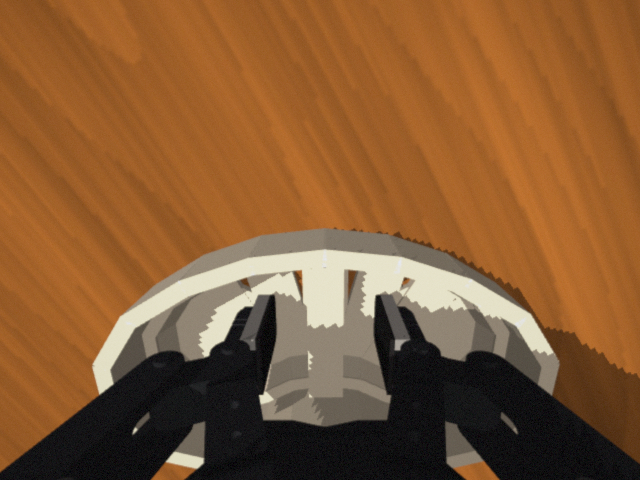

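Same picture as for orange (bar cols 305–345, fingers 265/385). Raise 1 mm, close, lift.

```bash
python3 -m crank '0.8 0 -1.5 0 0 0 0; 1 0 0 0 0 0 0; 1 0 0 0 0 0 0; 1 0 0 0 0 0 0; 1 0 0 0 0 0 0; 1 0 0 0 0 0 0; 1 0 0 0 0 0 0; 1 0 0 0 0 0 0' 70
python3 -m crank '1 0 -5 0 0 0 0; 1 0 -15 0 0 0 0; 1 0 -25 0 0 0 0; 1 0 -35 0 0 0 0; 1 0 -38 0 0 0 0; 1 0 -38 0 0 0 0; 1 0 -35 0 0 -5 0; 1 0 -25 0 0 -7 0; 1 0 -10 0 0 -7 0; 1 0 0 0 0 -7 0; 1 0 0 0 0 -5 0; 1 0 0 0 0 -3 0; 1 0 0 0 0 0 0; 1 0 0 0 0 0 0';python3 - <<'E'
from h import *
from plant import arm
go((.4904,.0298,.4),.0721)
cv2.imwrite("pics/w9.png",arm.capture("wrist"))
E
```

```text
t: 14.25
tcp_pos: [0.5598, 0.2589, 0.181]
orientation: [[-0.506, 0.001, 0.863], [-0.863, 0.0, -0.506], [-0.001, -1.0, 0.001]]
contact_force: [-0.8, 0.1, 5.7]
gripper_width: 0.0124
t: 15.42
tcp_pos: [0.5592, 0.2584, 0.4065]
orientation: [[0.061, -0.0, 0.998], [-0.998, -0.0, 0.061], [0.0, -1.0, -0.0]]
contact_force: [0.1, -0.6, -3.4]
gripper_width: 0.0124
t 15.42 tcp [0.5592 0.2584 0.4065] zyaw 3.52 shift [223.9   6.6 -82.7] ytilt [-3.e-04 -2.e-04 -1.e+00] w 0.0124 F [ 0.1 -0.6 -3.4]
ry -0.61
```

View pics/w9.png

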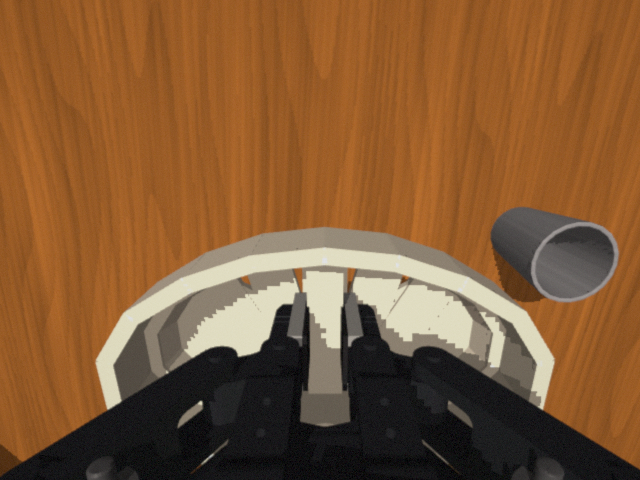

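```bash
python3 -m crank '1 15 0 -6 0 -0.6 0; 1 30 0 -12 0 0 0; 1 36 0 -14 0 0 0; 1 36 0 -14 0 0 0; 1 36 0 -14 0 0 0; 1 34 0 -12 0 0 0; 1 22 0 -7 0 0 0; 1 10 0 -3 0 0 0; 1 4 0 -1 0 0 0; 1 0 0 0 0 0 0; 1 0 0 0 0 0 0; 1 0 0 0 0 0 0';python3 - <<'E'
from h import *
go((.4904,.0298,.262),.0721)
E
```

```text
t: 16.47
tcp_pos: [0.4932, 0.0322, 0.4065]
orientation: [[0.076, 0.001, 0.997], [-0.997, 0.001, 0.076], [-0.001, -1.0, 0.001]]
contact_force: [0.2, 1.1, -1.9]
gripper_width: 0.0122
t 16.47 tcp [0.4932 0.0322 0.4065] zyaw 4.37 shift [  2.3 144.5  -3.1] ytilt [ 8.0e-04  1.2e-03 -1.0e+00] w 0.0122 F [ 0.2  1.1 -1.9]
ry 0.24
```

```bash
python3 -m crank '1 2 15 -2 0 0.2 0; 1 0 28 -1 0 0 0; 1 0 32 0 0 0 0; 1 0 30 0 0 0 0; 1 0 22 0 0 0 0; 1 0 12 0 0 0 0; 1 0 4 0 0 0 0; 1 0 0 0 0 0 0; 1 0 0 0 0 0 0; 1 0 0 0 0 0 0';python3 - <<'E'
from h import *
from plant import arm
go((.4904,.0298,.2325),.0721)
cv2.imwrite("pics/w10.png",arm.capture("wrist"))
E
```

```text
t: 17.3
tcp_pos: [0.4911, 0.0285, 0.2646]
orientation: [[0.07, 0.003, 0.998], [-0.998, 0.0, 0.07], [0.0, -1.0, 0.003]]
contact_force: [0.4, 0.1, -1.7]
gripper_width: 0.0123
t 17.3 tcp [0.4911 0.0285 0.2646] zyaw 4.04 shift [-1.4 32.1 -0.7] ytilt [ 2.8e-03  1.0e-04 -1.0e+00] w 0.0123 F [ 0.4  0.1 -1.7]
ry -0.09
```

View pics/w10.png

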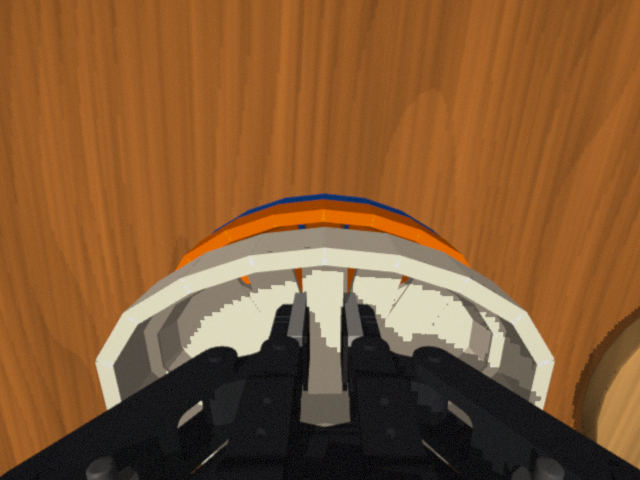

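Aligned and symmetric (orange 182–468 under white 97–553). Descend.

```bash
python3 -m crank '1 -1 5 0 0 0 0; 1 0 5 0 0 0 0; 1 0 5 0 0 0 0; 1 0 3 0 0 0 0; 1 0 3 0 0 0 0; 1 0 0 0 0 0 0; 1 0 0 0 0 0 0'
python3 -m crank '1 0 3 0 0 0 0; 1 0 3 0 0 0 0; 1 0 2 0 0 0 0; 1 0 1 0 0 0 0; 1 0 0 0 0 0 0; 1 0 0 0 0 0 0';python3 - <<'E'
from h import *
go((.4904,.0298,.2325),.0721)
E
```

```text
t: 17.93
tcp_pos: [0.4899, 0.0291, 0.2419]
orientation: [[0.07, -0.001, 0.998], [-0.998, 0.0, 0.07], [-0.0, -1.0, -0.001]]
contact_force: [-0.1, -0.9, -2.9]
gripper_width: 0.0125
t: 18.43
tcp_pos: [0.4901, 0.029, 0.2332]
orientation: [[0.07, 0.0, 0.998], [-0.998, 0.0, 0.07], [-0.0, -1.0, 0.0]]
contact_force: [-0.6, -0.9, -3.1]
gripper_width: 0.0121
t 18.43 tcp [0.4901 0.029  0.2332] zyaw 4.02 shift [-0.8  0.7  0.4] ytilt [ 0.  0. -1.] w 0.0121 F [-0.6 -0.9 -3.1]
ry -0.11
```

```bash
python3 -m crank '1 0 0.8 0 0 0 0; 1 0 0 0 0 0 0; 0.8 0 0 0 0 0 0; 0.6 0 0 0 0 0 0; 0.5 0 0 0 0 0 0; 0.5 0 0 0 0 0 0; 0.5 0 0 0 0 0 0; 0.5 0 0 0 0 0 0'
python3 -m crank '0.5 0 -10 0 0 0 0; 0.5 0 -30 0 0 0 0; 0.5 0 -40 0 0 0 0; 0.5 10 -35 0 0 0 0; 0.5 20 -20 0 0 0 0; 0.5 5 -5 0 0 0 0; 0.5 0 0 0 0 0 0; 0.5 0 0 0 0 0 0; 0.5 0 0 0 0 0 0';python3 - <<'E'
from h import *
from plant import arm
cam=arm.camera_params("wrist");im=arm.capture("wrist");cv2.imwrite("pics/w11.png",im)
for z in (.052,.058):
    r=fit(im,cam,"white",(.4904,.0295,.07),z0=z,pad=12);print(z,np.round(r[0],4),np.degrees(r[0][2]).round(2),round(r[1],4))
    if z==.052: cv2.imwrite("pics/w11o.png",overlay(im,r[0],cam))
cv2.imwrite("pics/s11.png",arm.capture("side")[180:330,180:380].repeat(4,0).repeat(4,1))
cv2.imwrite("pics/t11.png",arm.capture("top"))
E
```

```text
t: 19.1
tcp_pos: [0.4901, 0.029, 0.2324]
orientation: [[0.07, 0.0, 0.998], [-0.998, 0.0, 0.07], [-0.0, -1.0, 0.0]]
contact_force: [1.2, 0.8, 0.1]
gripper_width: 0.0424
t: 19.85
tcp_pos: [0.4917, -0.0054, 0.3713]
orientation: [[0.071, -0.002, 0.997], [-0.998, 0.001, 0.071], [-0.001, -1.0, -0.002]]
contact_force: [0.0, 0.5, 0.1]
gripper_width: 0.0423
0.052 [0.4897 0.0301 0.0753 0.052 ] 4.31 0.0357
0.058 [0.4885 0.0298 0.0977 0.058 ] 5.6 0.0819
```

View pics/w11o.png

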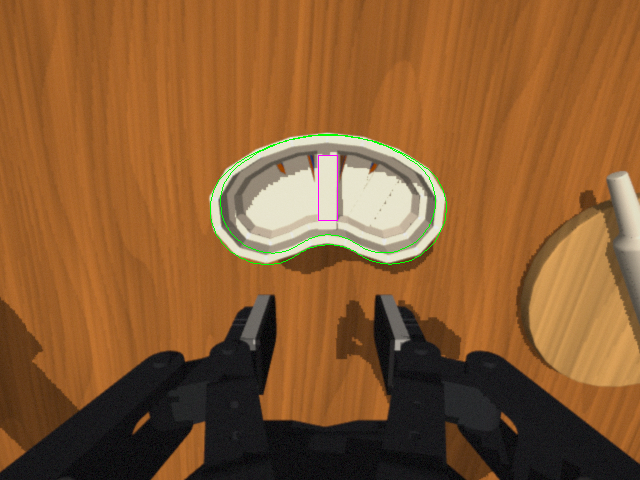

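View pics/s11.png

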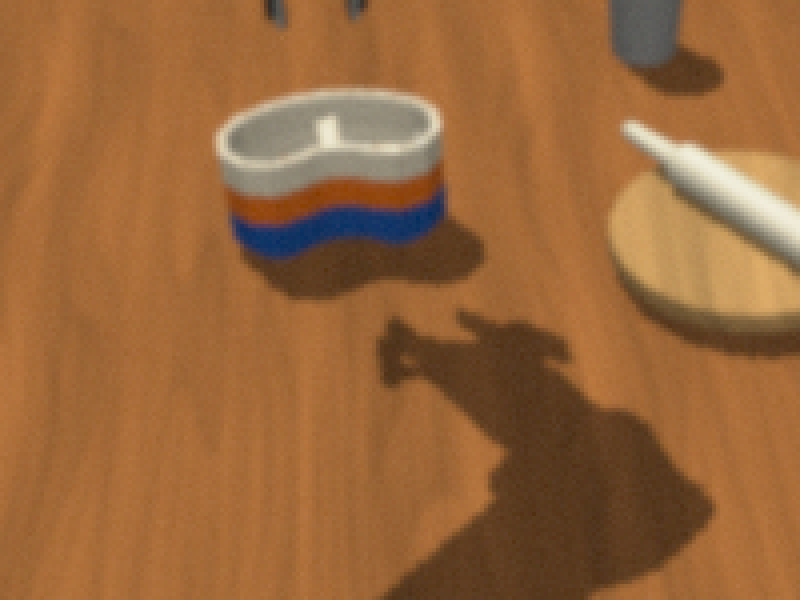

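View pics/t11.png

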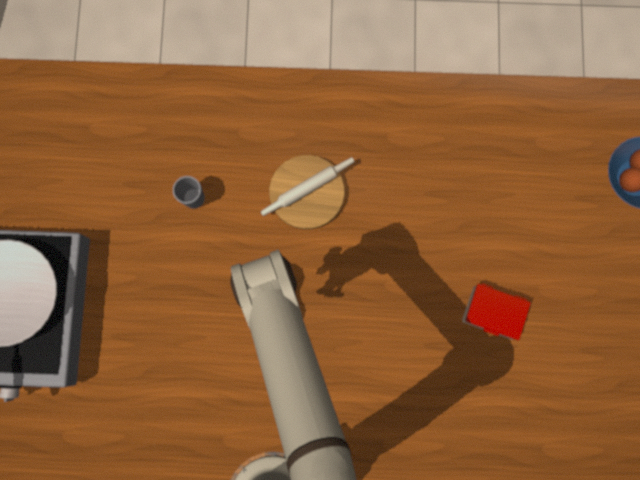

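White sits home on an even stack, bystanders (tumbler 187,192; board 307,192; box 500,310) are where they were, and the gripper is clear.

```bash
python3 -c "
from plant import arm
print(arm.close_job())"
```

```text
the job is handed in; nothing more can be done
None
```

The three dishes are nested: orange into blue, then white into orange, each gripped by its bar and turned to match the dish below. I released the stack and handed the job in at about 20 s of the 72 s allowed.

- **Orange:** the outline fit put it 26 mm above blue, at x 0.490, y 0.030 and yaw 4.1°. Blue had measured x 0.491, y 0.029 and yaw 4.0°.
- **White:** the fit put it 52 mm above blue, at x 0.490, y 0.030 and yaw 4.3°. The fits at 6 mm higher were clearly worse, so both dishes are home.
- **Side view:** it shows even seams between blue, orange and white.
- **Forces and clearance:** wrist force readings at the end of each move stayed below about 6 N. The fingers ended roughly 0.1 m above the stack.
- **Bystanders:** the board, pin, box and tumbler appear at unchanged pixel positions in the top view.

The early checks did not all agree. The first side-view fit failed for orange, and the top-view fit placed it 4 mm from the wrist-camera fit. I worked from the wrist-camera fits. In the last top view the arm hides the stack, so the final check rests on the wrist and side views.

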